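# Shut the leak-test chamber and hold the pump rod drawn

## Robot

A 6-joint arm with a two-finger parallel gripper is mounted at the origin on a cart in front of the work surface, level with it; the furniture and walls round the work are solid. World frame = base frame: x ahead of the robot, y to its left, z up, the work surface at z = 0. Lengths are in m, angles in rad, forces in N, time in s.
With the tool pointing down it reaches from about 0.35 to 0.975 m from the base axis. Payload 4.9 kg.
Tool frame: the origin (TCP) lies at the very end of the fingers, on their centre line; the grasp point (between the pads) lies 19 mm behind it (ctrl.pinch_z is the distance from the TCP to the grasp point, in m); z points along the fingers, y is the direction in which the jaws open and shut (so a half turn about z gives the same grasp; the last joint's range is limited). The gripper opens to 85 mm and grips with 20 to 120 N. Pads are 22 mm wide; open, the fingers measure 114 mm over their backs; the gripper's body (76 mm by 85 mm) begins 54 mm behind the grasp point. The pads swing forward as they close: fully open they stand 13 mm farther back than shut.
Start: joints at [-1.416, 0.053, 1.613, -0, 1.476, -0.119], TCP at [0.169, -0.602, 0.231] pointing down, gripper open.
Joint ranges: [-3.01, 3.01], [-1.01, 2.22], [0.06, 2.58], [-1.02, 4.17], [0.09, 2.62], [-3.14, 3.14]. Speed limits (rad/s): [2.57, 2.57, 3.14, 3.14, 3.14, 3.14].

## Interface

Orientations are given as a rotation vector (axis times angle).
In Python, from station import ctrl gives the robot as it stands.
- The arm moves only by the tool carry_out, never from a script. Its argument "series" is a list of rows, each a list of 7 numbers: the shift along the world's x, y, z each as a share of 0.025 m, from -1 to 1, then the turn, a rotation vector about the world's x, y, z each as a share of 0.1 rad, from -1 to 1, then the opening, from 0 (shut) to 1 (fully open). A call has 1 to 12 rows; each row shifts and turns the commanded pose from where the row before left it; what a row does not reach is not made up. A row lasts 1/10 s, in which the tool goes at most 50 mm and 8.59 degrees, less where a joint would pass 70% of its speed; a pose out of reach is approached as far as the arm can. A call with a number of a shift or a turn outside -1 to 1 is refused whole. A call with a gripper value outside its range is refused whole. The fingers move at their own pace and stop on an object; "grip_force" is the grip in N (left out, the last holds). Time passes only in rows, so rows that do not move let the fingers close. It gives the time, the measured TCP pose, the force and the opening at its end, in the units of the state.
- ctrl.get_obs(): the state, without advancing time (a new reading comes with each control period).
- ctrl.get_image(name): name is "side" or "top" or "wrist"; returns a dict with "frame" (480x640x3 uint8, blue, green, red), "fx", "fy", "cx", "cy" (pixels), "k1" (the pictures are not rectified: a ray, as slopes to the right and down, at radius r is drawn at 1 + k1 r^2 times it, then the intrinsics apply), "R" (3x3) and "t" (3): a world point X has camera coordinates R X + t; the wrist camera has in their place "hand_eye" (4x4, takes a point from camera to tool coordinates, whose origin is the TCP and whose axes are the flange's). Camera axes: x right, y down, z forward; pixel columns grow to the right and rows downward; lengths in m; the calibration is good to about 2 mm. A picture is of the moment at which its call begins: read the wrist's pose just before it. There is no depth.
- ctrl.finish_job(): hands the job in, once; it reports no verdict.
Trained networks look in a picture, given as the dict that the camera call returned (one of the last four; its "shot" number tells which), for a name from the list of things; names that differ only in an ending like _2 or _b are one class to them, and where a whole thing is asked for, a point or a joint stands for the part that bears it (a point fixed in the world has none). Each returns a list of dicts, best first, with "p" (0 to 1); they miss things now and then, are a little off and sometimes report something else, mostly with a low value. They report only what shows in the picture. A call takes as long as a camera call.
- ctrl.trace(picture, name): "mask" (480x640 bool, what is visible of it) and "rect" ([left, top, width, height] as shares, 0 to 1, of the picture: columns of its width, rows of its height, round what is visible of it).
- ctrl.mark_of(picture, name): "position" ([column, row] as shares, 0 to 1, of the picture: columns of its width, rows of its height: a listed point, or the origin of a listed thing).
The state is a dict: "t": time; "q": joint angles; "dq": joint speeds; "effort": joint torques, N m; "tool_pos": TCP position; "tool_rot": TCP orientation; "contact_force": force on the tool from outside, world axes, zero at the start; "wrist_torque": the same for the moment, N m; "opening": finger opening in m.
Only numpy, scipy, OpenCV 4.12 (cv2) and the standard library are available. Lean on these libraries where they do the work, as an engineer would, in place of code of your own. Each camera call takes 0.05 s, during which the arm holds its last target.

## Task

Run the hand-pumped leak test on the small bench station: first push the open chamber door fully shut until it snaps home on its catch, then grip the knob of the piston rod in the cylinder beside the chamber and draw the rod straight up 40 mm, until the dark ring round it is level with the top of the cylinder, keeping it upright and in line with the bore so that it does not jam, and not pulling it right out. Finish while still holding the rod there in the gripper, with the door still shut, and leave the other things on the bench where they lie.

Things in the scene. Friction and masses are not known exactly. Their poses are not given: they have to be found in the camera images.
- station: leak-test station, fixed: dark base plate 10 mm thick with a grey box chamber and an upright aluminium cylinder beside it. Origin on the bench, under the plate (local x -85..85, y -150..160 mm). Chamber: local x -50..70, y -5..145 mm, top at z 105 mm (a round gauge at local 35, 105 mm reaches 118 mm); its open front faces local -x. A pipe joins it to the cylinder at z 35 mm.
- door (a joint): angle of the chamber door about its upright hinge: 0 = fully shut, grows as the free edge swings out to the robot (up to 1.5). Starts at 0.5 to 1.0, stays where it is left. At about 0.10 a sprung catch stops it until pushed harder (about 7 N at the push point); let go between 0.10 and 0.05 it springs back open, below 0.04 the catch pulls it home and holds it.
- door_push (a point): a good point to push: on the door's outer face, 105 mm from the hinge line, 22 mm below the door's top edge, 78 mm above the bench; its x axis is the push direction (turns with the door). Aluminium door 139 mm wide, 87 mm high (z 13..100 mm), 10 mm thick; a black finger lip, 10 mm wide and 7 mm proud, runs along its free edge, 131 to 141 mm from the hinge.
- door_hinge (a point): point on the door's upright hinge line, at the height of door_push; at the left (+y) end of the chamber front, 5 mm behind the door's outer face.
- cylinder_top (a point): centre of the bore's mouth at the top of the pump cylinder (90 mm above the bench); z up along the bore. Station-local x 0, y -100 mm. Cylinder 44 mm across at the top; bore 17.2 mm wide, 72 mm deep.
- rod: loose steel piston rod standing upright in the cylinder's bore, 0.15 to 0.3 kg: shaft 16 mm in diameter, and on top a round dark knob 26 mm in diameter and 35 mm tall; total length 122 mm. Origin: centre of its lower end; z along the rod, up. It rests on the bottom of the bore and drops back if let go.
- rod_knob (a point): centre of the rod's knob, 106 mm above the rod's lower end (knob spans 19 mm below to 16 mm above this point); at the start 34 mm above the top of the cylinder, 124 mm above the bench. Grip it from above.
- rod_ring (a point): the dark ring line round the shaft, on the axis, 32 mm above the rod's lower end; hidden in the bore at first, 40 mm below the top of the cylinder.
- plate_race: bystander: ball bearing, 29 mm across, 12 mm high, loose on the station's base plate in front of the cylinder. Origin: centre of its underside.
- bench_race: bystander: loose ball bearing, 29 mm across, 10 mm high, on the bench to the right. Origin: centre of its underside.
- race_t_01: bystander: loose ball bearing, 29 mm across, 10 mm high, on the bench at the left. Origin: centre of its underside.
- micrometer: bystander: micrometer lying on the bench, 61 x 130 x 16 mm. Origin: centre of its underside.
- marker: bystander: marker pen lying on the bench near the robot, 137 mm long, 18 mm high. Origin: centre of its underside.
- screwdriver: bystander: screwdriver lying on the bench at the left, 209 mm long, 31 mm high. Origin: centre of its underside.

How it is judged:
By the outcome, as a careful person would: the job done as asked, in the order asked, and still so for the second after the job is handed in, while the arm keeps its last pose, push and grip.
It also fails if it takes over 45 s, if anything falls off the work surface, if the arm or the gripper's body presses on something with over 40 N, if the wrist force passes 120 N, or if a joint passes its speed limit or range.

## Working session

There is one attempt and no reset: what is moved stays moved. The work goes in short steps, Python scripts to look and compute and a tool call to move; the robot and the scene stay as the last step left them, time stands still between calls to the robot, and variables do not carry over. Pictures are saved under pics/ and viewed, and the job is handed in when it is done.

Besides the shell and the picture viewer there is one more tool, called after "Request:" as a command line: name --pt "numbers of a row" for each row, then --argument value for the rest. carry_out: Moves the arm, as the interface text tells. Shift numbers are shares of 0.025 m and turn numbers shares of 0.1 rad, none past 1 either way. Its arguments: {"type":"object","properties":{"series":{"type":"array"},"grip_force":{"type":"number"}},"required":["series"]}

```bash
ls; mkdir -p pics
cat > h.py <<'E'
import numpy as np, cv2
from station import ctrl
from scipy.spatial.transform import Rotation as Ro
def ray(im,px,T=None):
    # px pixel -> world origin, dir
    K=np.array([[im["fx"],0,im["cx"]],[0,im["fy"],im["cy"]],[0,0,1.]])
    d=cv2.undistortPoints(np.array([[px]],float),K,np.array([im["k1"],0,0,0,0.]))[0,0]
    v=np.array([d[0],d[1],1.])
    if T is None:
        R=np.array(im["R"]);t=np.array(im["t"]); return -R.T@t, R.T@v
    H=T@np.array(im["hand_eye"]); return H[:3,3],H[:3,:3]@v
def onz(im,px,z,T=None):
    o,v=ray(im,px,T); return o+v*(z-o[2])/v[2]
def tcp(o):
    T=np.eye(4);T[:3,:3]=Ro.from_rotvec(o["tool_rot"]).as_matrix();T[:3,3]=o["tool_pos"];return T
def tri(rays):
    A=np.zeros((3,3));b=np.zeros(3)
    for o,v in rays:
        v=v/np.linalg.norm(v);P=np.eye(3)-np.outer(v,v);A+=P;b+=P@o
    x=np.linalg.solve(A,b)
    return x,[float(np.linalg.norm(np.cross(x-o,v/np.linalg.norm(v)))) for o,v in rays]
def pts(im,n):
    return [(round(d["p"],2),np.array(d["position"])*[640,480]) for d in ctrl.mark_of(im,n)][:2]
E
python3 - <<'E'
from h import *
np.set_printoptions(precision=4,suppress=True)
o=ctrl.get_obs();print(o["t"],o["tool_pos"],o["tool_rot"],o["contact_force"],o["opening"])
T=tcp(o);print(T)
a=ctrl.get_image("side");b=ctrl.get_image("top")
for n,i in (("side",a),("top",b)): cv2.imwrite(f"pics/{n}0.png",i["frame"])
for n in ["door_push","door_hinge","cylinder_top","rod_knob","rod","station","plate_race","bench_race","race_t_01","micrometer","marker","screwdriver"]:
    A=pts(a,n);B=pts(b,n);print(n,A,B)
    if A and B: print("   ",tri([ray(a,A[0][1]),ray(b,B[0][1])]))
E
```

```text
pics
0.0 [ 0.1689 -0.6011  0.23  ] [-3.1101 -0.4284  0.0001] [-0.6987  0.66    0.1147] 0.08557566448016794
[[ 0.9628  0.2703 -0.0003  0.1689]
 [ 0.2703 -0.9628  0.0021 -0.6011]
 [ 0.0003 -0.0021 -1.      0.23  ]
 [ 0.      0.      0.      1.    ]]
door_push [(0.6, array([333.888, 264.72 ]))] [(0.74, array([323.904, 275.28 ])), (0.66, array([291.52, 250.32]))]
    (array([ 0.4111, -0.0281, -0.0054]), [0.024447278646329142, 0.024447278646329167])
door_hinge [(0.88, array([296.896, 272.784])), (0.55, array([347.392, 268.08 ]))] [(0.82, array([278.528, 211.2  ])), (0.63, array([322.112, 274.992]))]
    (array([0.5384, 0.0918, 0.0798]), [0.0023276541124979443, 0.002327654112497777])
cylinder_top [(0.96, array([294.912, 214.32 ]))] [(0.98, array([383.488, 206.4  ])), (0.61, array([191.872, 252.48 ]))]
    (array([ 0.5497, -0.1685,  0.0806]), [0.0034363643905984485, 0.003436364390598476])
rod_knob [(0.51, array([293.888, 200.784]))] [(0.66, array([384.576, 207.408])), (0.65, array([382.4, 217.2]))]
    (array([ 0.5441, -0.167 ,  0.1281]), [0.004587369802909695, 0.004587369802909739])
rod []
[... 733 characters left out ...]
]
    (array([0.4439, 0.3206, 0.0107]), [0.0031280908796082257, 0.0031280908796082955])
micrometer [(0.63, array([280.384, 193.776])), (0.53, array([296.32 , 273.408]))] [(0.66, array([475.008, 202.992]))]
    (array([ 0.596 , -0.429 , -0.0245]), [0.0036896482262929677, 0.003689648226292593])
marker [(0.61, array([282.368, 187.104])), (0.42, array([349.824, 267.792]))] [(0.85, array([321.984, 274.8  ])), (0.65, array([382.976, 208.992]))]
    (array([ 0.4681, -0.0214,  0.2619]), [0.10696969580994745, 0.10696969580994756])
screwdriver [(0.97, array([403.904, 386.208]))] [(0.79, array([158.528, 309.408]))]
    (array([ 0.2933,  0.3959, -0.0036]), [0.0013075099705958787, 0.0013075099705959355])
```

View pics/side0.png

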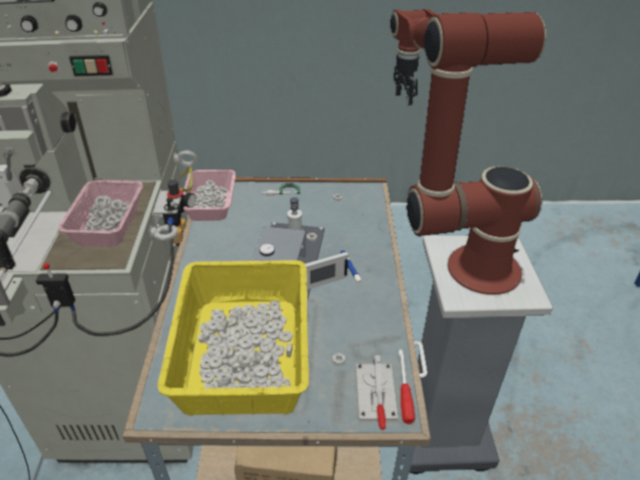

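View pics/top0.png

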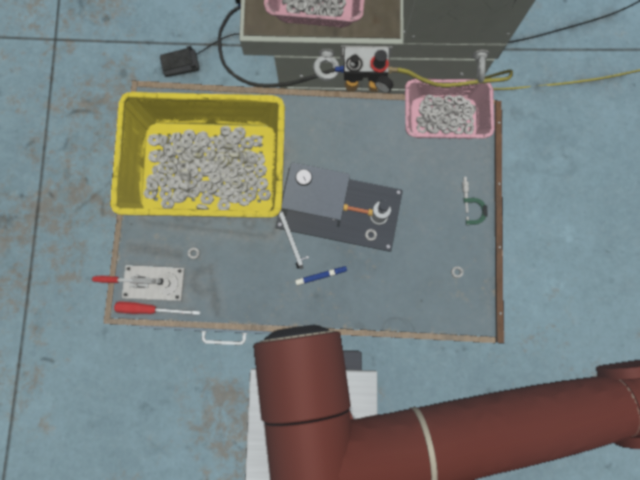

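The side view shows the chamber at about (288,240), the knob at (294,205) and the open door at (300–345,270). In the top view the cylinder is at (381,211), the door runs from its hinge at (282,212) to (300,265), and the marker is at (322,275). I'll move the wrist camera over the station for a closer measurement.

Request:
carry_out --pt "0.6 1 0.6 0 0 0 1" --pt "0.6 1 0.6 0 0 0 1" --pt "0.6 1 0.6 0 0 0 1" --pt "0.6 1 0.6 0 0 0 1" --pt "0.6 1 0.6 0 0 0 1" --pt "0.6 1 0.6 0 0 0 1" --pt "0.6 1 0.6 0 0 0 1" --pt "0.6 1 0.6 0 0 0 1" --pt "0.6 1 0.6 0 0 0 1" --pt "0.6 1 0.6 0 0 0 1"

```text
t: 2.3
tool_pos: [0.3194, -0.3506, 0.3821]
tool_rot: [3.112, 0.428, 0.0]
contact_force: [0.4, 0.2, 0.2]
opening: 0.0857
```

Request:
carry_out --pt "0.6 1 0 0 0 0 1" --pt "0.6 1 0 0 0 0 1" --pt "0.6 1 0 0 0 0 1" --pt "0.6 1 0 0 0 0 1" --pt "0.6 1 0 0 0 0 1" --pt "0.6 1 0 0 0 0 1" --pt "0.6 1 0 0 0 0 1" --pt "0 0.6 0 0 0 0 1" --pt "0 0 0 0 0 0 1"

```text
t: 3.2
tool_pos: [0.4239, -0.1604, 0.3816]
tool_rot: [3.111, 0.433, 0.0]
contact_force: [-0.8, -0.4, 0.3]
opening: 0.0853
```

```bash
cat > look.py <<'E'
import sys
from h import *
np.set_printoptions(precision=4,suppress=True)
tag=sys.argv[1]; names=sys.argv[2:]
o=ctrl.get_obs();T=tcp(o);print(o["t"],o["tool_pos"],T[:3,:3].tolist(),o["contact_force"])
w=ctrl.get_image("wrist");cv2.imwrite(f"pics/w{tag}.png",w["frame"])
b=ctrl.get_image("top");cv2.imwrite(f"pics/t{tag}.png",b["frame"])
a=ctrl.get_image("side");cv2.imwrite(f"pics/s{tag}.png",a["frame"])
Z=dict(door_push=.078,door_hinge=.078,cylinder_top=.09,rod_knob=.124,rod=.018,station=0,plate_race=.01)
import pickle;pickle.dump((w,T,b,a),open(f"{tag}.pkl","wb"))
for n in names:
    print(n)
    for l,i,TT in (("w",w,T),("t",b,None),("s",a,None)):
        for p,x in pts(i,n): print("   ",l,p,x,onz(i,x,Z.get(n,0),TT))
E
python3 look.py 1 door_push door_hinge cylinder_top rod_knob station plate_race marker
```

```text
3.2 [ 0.4239 -0.1604  0.3816] [[0.9620197653015237, 0.2729797387664173, 0.00018273538212659025], [0.27297977988669625, -0.9620197356407489, -0.00026078863944981495], [0.00010460502933537372, 0.0003007668901072426, -0.9999999492985316]] [-0.8336 -0.3839  0.304 ]
door_push
    w 0.9 [148.032 127.104] [0.4368 0.052  0.078 ]
    t 0.51 [294.528 251.904] [0.4347 0.0497 0.078 ]
    s 0.93 [338.368 263.184] [0.4294 0.0533 0.078 ]
door_hinge
    w 0.97 [124.288  25.92 ] [0.5346 0.0934 0.078 ]
    w 0.21 [360.128  78.912] [ 0.5518 -0.1668  0.078 ]
    t 0.52 [276.416 213.696] [0.53   0.0974 0.078 ]
    s 0.79 [297.92 272.88] [0.538  0.0893 0.078 ]
cylinder_top
    w 0.85 [355.072  81.888] [ 0.5458 -0.1618  0.09  ]
    w 0.4 [452.8   231.408] [ 0.4178 -0.3242  0.09  ]
    t 0.57 [382.784 206.688] [ 0.5502 -0.1663  0.09  ]
    s 0.8 [295.168 212.4  ] [ 0.5455 -0.1636  0.09  ]
    s 0.18 [295.808 223.776] [ 0.5435 -0.1079  0.09  ]
rod_knob
    w 0.27 [541.696 110.88 ] [ 0.5681 -0.3516  0.124 ]
    s 0.71 [295.104 201.504] [ 0.545  -0.1714  0.124 ]
station
    w 0.85 [278.912  52.992] [ 0.5638 -0.0622  0.    ]
    w 0.2 [325.888 123.888] [ 0.4961 -0.144   0.    ]
    t 0.82 [338.304 207.408] [ 0.5674 -0.0591  0.    ]
    s 0.68 [287.488 257.52 ] [ 0.5695 -0.0636  0.    ]
    s 0.55 [311.488 236.304] [ 0.4972 -0.1615  0.    ]
plate_race
    t 0.57 [274.816 212.688] [0.5476 0.1077 0.01  ]
    s 0.38 [311.424 239.904] [ 0.498  -0.1316  0.01  ]
marker
    w 0.85 [217.728 177.408] [ 0.3864 -0.0188  0.    ]
    w 0.25 [541.376 109.2  ] [ 0.5939 -0.4155  0.    ]
    t 0.79 [319.808 275.52 ] [ 0.3854 -0.0135  0.    ]
    t 0.68 [293.184 252.288] [0.445  0.0572 0.    ]
    s 0.69 [351.808 265.92 ] [ 0.384  -0.0223  0.    ]
```

View pics/w1.png

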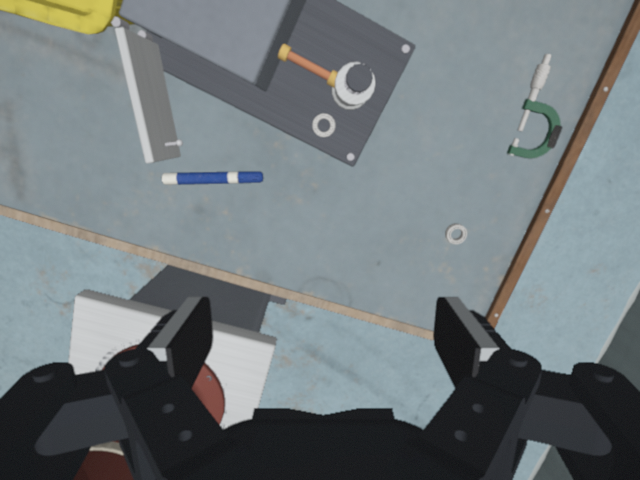

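Run:
```python
from h import *
import pickle
np.set_printoptions(precision=4,suppress=True)
w,T,b,a=pickle.load(open("1.pkl","rb"))
print(np.array(w["hand_eye"])); print(np.array(ctrl.get_obs()["q"]))
f=w["frame"][0:260,60:440];cv2.imwrite("pics/crop1.png",cv2.resize(f,None,fx=2,fy=2,interpolation=cv2.INTER_CUBIC))
# pixel picks in wrist
for n,p,z in [("plateR_back",(407,48),.01),("plateR_front",(350,157),.01),("door top free outer",(149,162),.1),("door top hinge",(120,26),.1),("chamber corner",(263,88),.105)]:
    print(n,onz(w,p,z,T))
from scipy.optimize import least_squares
```

```text
[[-0.0002 -0.9609 -0.2769  0.0698]
 [ 1.     -0.0003  0.0002 -0.0006]
 [-0.0003 -0.2769  0.9609 -0.1431]
 [ 0.      0.      0.      1.    ]]
[-0.5286 -0.4073  1.7717 -0.      1.7771  0.7684]
plateR_back [ 0.6119 -0.2165  0.01  ]
plateR_front [ 0.4637 -0.1869  0.01  ]
door top free outer [0.4024 0.0356 0.1   ]
door top hinge [0.5312 0.0862 0.1   ]
chamber corner [ 0.5119 -0.0701  0.105 ]
```

View pics/crop1.png

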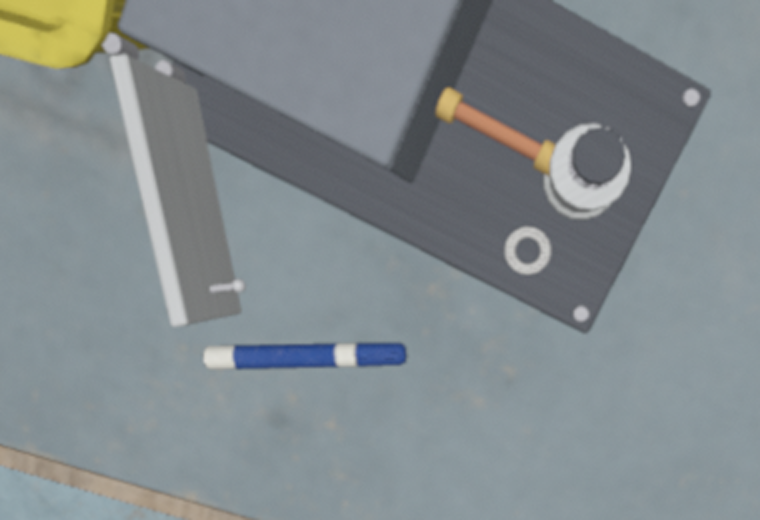

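Request:
carry_out --pt "-0.04 0.97 0 0 0 0.95 0" --pt "-0.04 0.97 0 0 0 0.95 0" --pt "-0.04 0.97 0 0 0 0.95 0" --pt "-0.04 0.97 0 0 0 0.95 0" --pt "-0.04 0.97 0 0 0 0.95 0" --pt "-0.04 0.97 0 0 0 0.95 0" --pt "-0.04 0.97 0 0 0 0.95 0" --pt "-0.04 0.97 0 0 0 0.95 0" --pt "-0.04 0.97 0 0 0 0.95 0" --pt "-0.04 0.97 0 0 0 0.95 0"

```text
t: 5.4
tool_pos: [0.4138, 0.0818, 0.3814]
tool_rot: [2.568, 1.81, 0.0]
contact_force: [0.9, 0.3, 0.3]
opening: -0.0001
```

Request:
carry_out --pt "0 0 -0.9 0 0 0.95 0" --pt "0 0 -0.9 0 0 0.95 0" --pt "0 0 -0.9 0 0 0.95 0" --pt "0 0 -0.9 0 0 0.95 0" --pt "0 0 -0.9 0 0 0.95 0" --pt "0 0 -0.9 0 0 0.95 0" --pt "0 0 -0.9 0 0 0.95 0" --pt "0 0 -0.9 0 0 0.95 0" --pt "0 0 0 0 0 0 0"

```text
t: 6.3
tool_pos: [0.4118, 0.0808, 0.1977]
tool_rot: [-1.716, -2.625, 0.006]
contact_force: [-0.3, -0.4, -0.0]
opening: -0.0
```

```bash
python3 look.py 2 door_push door_hinge cylinder_top station; python3 -c "
from h import *
print(np.array(ctrl.get_obs()['q']))"
```

```text
6.3 [0.4118 0.0808 0.1977] [[-0.4012124124078415, 0.9159596975473839, -0.0068141469594741235], [0.9159812370935417, 0.40122108983317156, -0.00010181192149506888], [0.0026407238525442585, -0.006282478968311217, -0.9999767782481489]] [-0.3131 -0.4073 -0.0215]
door_push
    w 0.89 [337.216 271.008] [0.4336 0.055  0.078 ]
    t 0.58 [293.504 252.576] [0.433  0.0521 0.078 ]
    s 0.68 [338.112 262.992] [0.4301 0.0525 0.078 ]
door_hinge
    w 0.57 [475.712 283.008] [0.5333 0.0883 0.078 ]
    s 0.81 [296.512 274.512] [0.5417 0.0956 0.078 ]
cylinder_top
    t 0.58 [383.424 209.904] [ 0.542  -0.1679  0.09  ]
    s 0.9 [294.784 214.176] [ 0.5466 -0.1547  0.09  ]
station
    t 0.84 [341.12  206.688] [ 0.5695 -0.0665  0.    ]
    s 0.82 [288.   258.48] [ 0.568  -0.0592  0.    ]
    s 0.23 [336.192 264.912] [ 0.4287 -0.0277  0.    ]
[ 1.59257634e-02 -4.50968580e-01  2.09645571e+00 -1.95014138e-05
  1.49611124e+00 -3.96997597e-01]
```

View pics/w2.png

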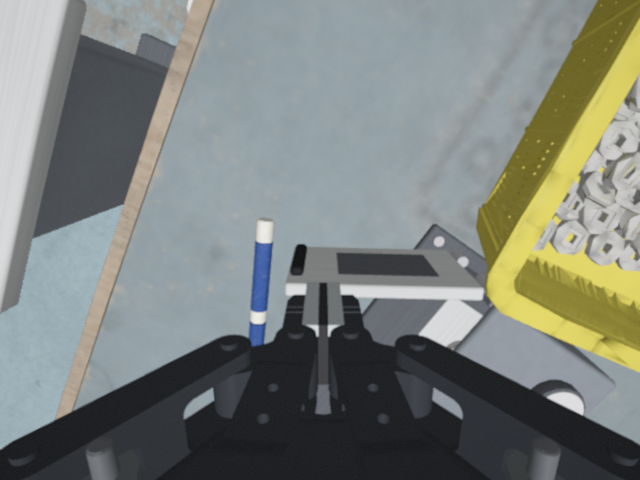

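The wrist view shows the door's top edge at row about 290, columns 287–485. The lip is at (298,262), the fingers sit outside the face at column 322, and the bin stays clear to the right. Next: lower the fingers and work out the arc.

Request:
carry_out --pt "0.03 0.01 -0.9 0 0 0 0" --pt "0.03 0.01 -0.9 0 0 0 0" --pt "0.03 0.01 -0.9 0 0 0 0" --pt "0.03 0.01 -0.9 0 0 0 0" --pt "0.03 0.01 -0.9 0 0 0 0" --pt "0.03 0.01 -0.9 0 0 0 0" --pt "0 0 0 0 0 0 0"

```text
t: 7.75
tool_pos: [0.4157, 0.0822, 0.063]
tool_rot: [-1.716, -2.625, 0.006]
contact_force: [-0.8, 0.1, -0.0]
opening: 0.0002
```

```bash
cat > arc.py <<'E'
from h import *
np.set_printoptions(precision=3,suppress=True)
H=np.array([.534,.091]);yaw0=-.185
def tc(th,r=.110,off=.016):
    a=yaw0-th;n=np.array([np.cos(a),np.sin(a)]);d=np.array([np.sin(a),-np.cos(a)])
    return H+r*d-off*n
if __name__=="__main__":
    o=ctrl.get_obs();p=o["tool_pos"][:2];print(o["t"],o["tool_pos"],o["contact_force"])
    v=p-H
    T=tcp(o);print("push yaw",np.arctan2(-T[1,0],-T[0,0]))
    for th in (.97,.9,.8,.7,.6,.5,.4,.3,.2,.15,.1,.05,0,-.05): q=tc(th);print(th,q,(q-tc(th+.1))/.025)
    print("from here to .97",(tc(.97)-p)/.025)
E
python3 arc.py
```

```text
7.75 [0.416 0.082 0.063] [-0.765  0.074 -0.022]
push yaw -1.1579221433385363
0.97 [0.427 0.061] [ 0.098 -0.434]
0.9 [0.429 0.054] [ 0.128 -0.426]
0.8 [0.433 0.044] [ 0.17  -0.411]
0.7 [0.439 0.034] [ 0.21  -0.392]
0.6 [0.445 0.024] [ 0.248 -0.369]
0.5 [0.452 0.016] [ 0.283 -0.342]
0.4 [0.46  0.008] [ 0.316 -0.312]
0.3 [0.469 0.001] [ 0.346 -0.279]
0.2 [ 0.478 -0.005] [ 0.372 -0.243]
0.15 [ 0.483 -0.008] [ 0.384 -0.224]
0.1 [ 0.488 -0.01 ] [ 0.394 -0.205]
0.05 [ 0.493 -0.012] [ 0.404 -0.185]
0 [ 0.498 -0.014] [ 0.413 -0.165]
-0.05 [ 0.503 -0.016] [ 0.421 -0.144]
from here to .97 [ 0.45  -0.841]
```

Request:
carry_out --pt "0.22 -0.42 0 0 0 0 0" --pt "0.22 -0.42 0 0 0 0 0" --pt "0.08 -0.3 0 0 0 0.7 0" --pt "0.17 -0.41 0 0 0 1 0" --pt "0.21 -0.39 0 0 0 1 0" --pt "0.25 -0.37 0 0 0 1 0" --pt "0.28 -0.34 0 0 0 1 0" --pt "0.32 -0.31 0 0 0 1 0" --pt "0.35 -0.28 0 0 0 1 0" --pt "0 0 0 0 0 0 0"

```text
t: 8.75
tool_pos: [0.4733, -0.0005, 0.0683]
tool_rot: [0.761, 3.044, -0.0]
contact_force: [-0.2, 0.4, 0.2]
opening: -0.0001
```

```bash
python3 look.py 3 door_push door_hinge; python3 arc.py | head -3
```

```text
8.75 [ 0.4733 -0.0005  0.0683] [[-0.8823998581666314, 0.4704852961269664, 0.0037518576505194004], [0.4704851958975122, 0.8824073607823942, -0.0009644056870206489], [-0.003764405502670499, 0.0009142020402420866, -0.999992496714771]] [-0.2243  0.3709  0.2343]
door_push
    t 0.48 [193.6   249.888] [0.4351 0.297  0.078 ]
    s 0.72 [317.824 250.896] [0.483  0.0009 0.078 ]
door_hinge
    w 0.95 [588.992 337.296] [0.5336 0.09   0.078 ]
    s 0.9 [298.304 274.992] [0.537  0.0975 0.078 ]
9.2 [0.471 0.002 0.066] [ 0.002  0.249 -0.05 ]
push yaw -0.48781818719639153
0.97 [0.427 0.061] [ 0.098 -0.434]
```

View pics/w3.png

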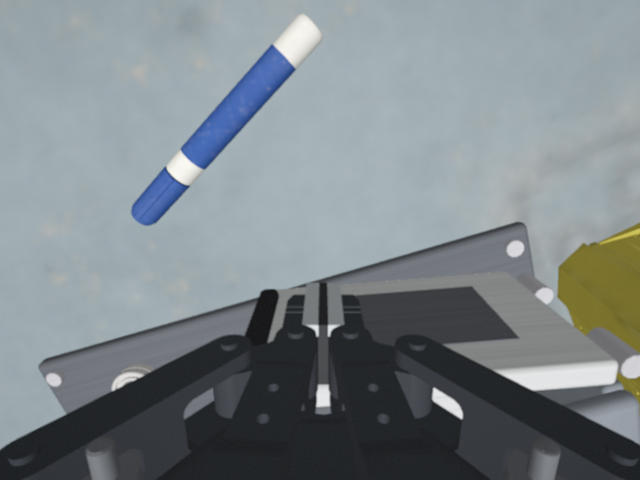

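The door has followed the fingers to about 0.3 rad. Fingers are still clear of the lip at (262,315).

Request:
carry_out --pt "0.37 -0.24 0 0 0 1 0" --pt "0.39 -0.2 0 0 0 1 0" --pt "0.2 -0.1 0 0 0 0.5 0" --pt "0.1 -0.04 0 0 0 0.25 0" --pt "0 0 0 0 0 0 0"

```text
t: 9.7
tool_pos: [0.4978, -0.0132, 0.0664]
tool_rot: [0.334, 3.123, -0.0]
contact_force: [0.4, -0.0, 0.0]
opening: -0.0001
```

```bash
python3 arc.py | head -2
```

```text
9.7 [ 0.498 -0.013  0.066] [ 0.399 -0.049  0.016]
push yaw -0.21296304199184135
```

```bash
python3 look.py 4 door_push door_hinge | tail -8
```

```text
door_push
    s 0.72 [294.912 200.688] [ 0.5466 -0.2414  0.078 ]
    s 0.56 [312.    248.112] [ 0.4988 -0.0114  0.078 ]
door_hinge
    w 0.64 [590.784 346.8  ] [0.5341 0.0898 0.078 ]
    t 0.56 [280.384 213.6  ] [0.5304 0.0875 0.078 ]
    s 0.56 [283.52  191.808] [ 0.5828 -0.2911  0.078 ]
    s 0.48 [298.304 273.504] [0.537  0.0918 0.078 ]
```

View pics/w4.png

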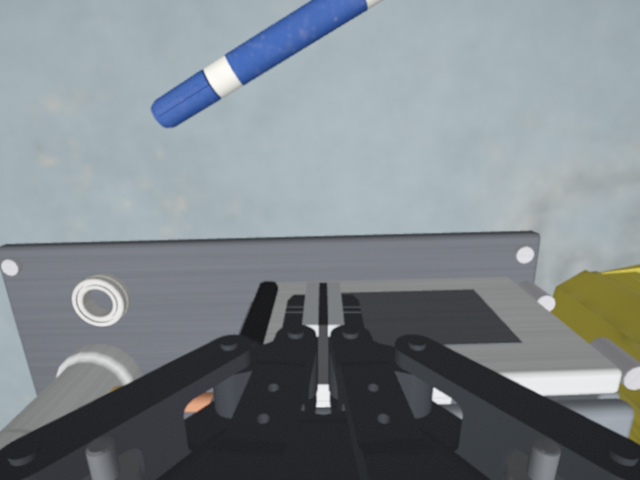

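Request:
carry_out --pt "0.1 -0.02 0 0 0 0 0" --pt "0.1 -0.02 0 0 0 0 0" --pt "0 0 0 0 0 0 0"

```text
t: 10.45
tool_pos: [0.4988, -0.0134, 0.0659]
tool_rot: [-0.332, -3.112, -0.001]
contact_force: [-16.1, 2.9, 12.5]
opening: 0.0002
```

Request:
carry_out --pt "0.06 -0.01 0 0 0 0 0" --pt "0 0 0 0 0 0 0"

```text
t: 10.65
tool_pos: [0.4988, -0.0133, 0.0655]
tool_rot: [-0.331, -3.109, -0.002]
contact_force: [-20.5, 3.8, 14.8]
opening: 0.0003
```

Request:
carry_out --pt "-0.7 0.14 0 0 0 0 0" --pt "-0.9 0.18 0 0 0 0 0" --pt "-0.5 0.1 0.6 0 0 0 0" --pt "0 0 0.9 0 0 0 0" --pt "0 0 0.9 0 0 0 0" --pt "0 0 0.9 0 0 0 0" --pt "0 0 0.9 0 0 0 0" --pt "0 0 0.9 0 0 0 0" --pt "0 0 0 0 0 0 0"

```text
t: 11.55
tool_pos: [0.4538, -0.0044, 0.1978]
tool_rot: [0.333, 3.116, -0.001]
contact_force: [0.3, -0.8, -0.1]
opening: 0.0002
```

```bash
python3 look.py 5 door_push door_hinge cylinder_top rod_knob station
```

```text
11.55 [ 0.4538 -0.0044  0.1978] [[-0.9773946339484021, 0.21129509777667335, 0.007356030479462884], [0.21129114966993714, 0.9774222788594358, -0.001318658554395957], [-0.007468574162781223, 0.00026541434193604627, -0.9999720745876866]] [ 0.2971 -0.8443 -0.0714]
door_push
    s 0.57 [311.616 247.776] [ 0.4998 -0.0129  0.078 ]
    s 0.5 [336.896 199.92 ] [ 0.4166 -0.2427  0.078 ]
door_hinge
    w 0.77 [460.928 298.608] [0.5315 0.0877 0.078 ]
    s 0.84 [294.528 272.688] [0.5469 0.0884 0.078 ]
    s 0.68 [309.12  239.904] [ 0.5061 -0.0478  0.078 ]
cylinder_top
    w 0.97 [153.92  379.104] [ 0.5435 -0.16    0.09  ]
    t 0.98 [383.616 211.92 ] [ 0.5369 -0.1684  0.09  ]
    s 0.78 [293.12 212.4 ] [ 0.5515 -0.1637  0.09  ]
    s 0.44 [308.416 249.216] [0.509  0.0074 0.09  ]
rod_knob
    t 0.61 [382.08  208.512] [ 0.5375 -0.1606  0.124 ]
    s 0.43 [294.4   200.592] [ 0.5471 -0.1761  0.124 ]
station
    w 0.7 [287.104 320.304] [ 0.5622 -0.0645  0.    ]
    t 0.6 [340.288 207.504] [ 0.5673 -0.0643  0.    ]
    s 0.94 [288.192 256.896] [ 0.5675 -0.0663  0.    ]
```

View pics/w5.png

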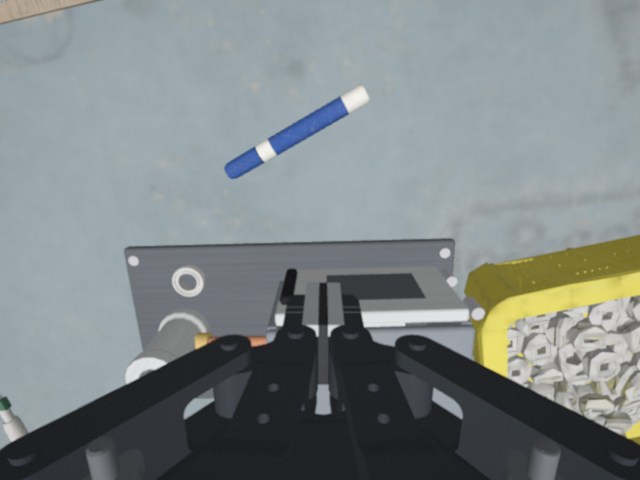

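Request:
carry_out --pt "0 -0.85 0.7 0 0 0 1" --pt "0 -0.85 0.7 0 0 0 1" --pt "0 -0.85 0.7 0 0 0 1" --pt "0 -0.85 0.7 0 0 0 1" --pt "0 -0.85 0.7 0 0 0 1" --pt "0 -0.85 0.7 0 0 0 1" --pt "0 0 0 0 0 0 1" --pt "0 0 0 0 0 0 1"

```text
t: 13.25
tool_pos: [0.4515, -0.1314, 0.2987]
tool_rot: [0.335, 3.123, 0.001]
contact_force: [-0.0, 0.3, -0.8]
opening: 0.0855
```

```bash
python3 look.py 6 door_push door_hinge cylinder_top rod_knob station
```

```text
13.25 [ 0.4515 -0.1314  0.2987] [[-0.9772730971608067, 0.21198396297707392, 0.000304969275521641], [0.21198407984567955, 0.9772730280460223, 0.0004225467297724606], [-0.00020846511702986688, 0.00047759218255256165, -0.9999998642239919]] [-0.0236  0.2763 -0.8061]
door_push
    w 0.56 [450.368 233.904] [ 0.5107 -0.0124  0.078 ]
    t 0.62 [319.808 222.096] [ 0.5107 -0.0111  0.078 ]
    s 0.65 [309.824 247.488] [ 0.5048 -0.0143  0.078 ]
    s 0.17 [296. 222.] [ 0.5432 -0.1322  0.078 ]
door_hinge
    w 0.75 [550.272 232.8  ] [0.5312 0.0874 0.078 ]
    t 0.87 [277.888 213.12 ] [0.5315 0.0938 0.078 ]
    s 0.48 [296.384 274.416] [0.542  0.0952 0.078 ]
cylinder_top
    w 0.78 [313.408 299.28 ] [ 0.546  -0.1615  0.09  ]
    s 0.69 [295.424 209.28 ] [ 0.5447 -0.1794  0.09  ]
rod_knob
    w 0.95 [312.896 312.192] [ 0.543  -0.1604  0.124 ]
    s 0.54 [293.504 202.704] [ 0.5497 -0.1653  0.124 ]
station
    w 0.97 [397.312 264.912] [ 0.5644 -0.0601  0.    ]
    t 0.92 [342.08  209.904] [ 0.5609 -0.0692  0.    ]
    s 0.58 [286.784 259.104] [ 0.5715 -0.0565  0.    ]
```

View pics/w6.png

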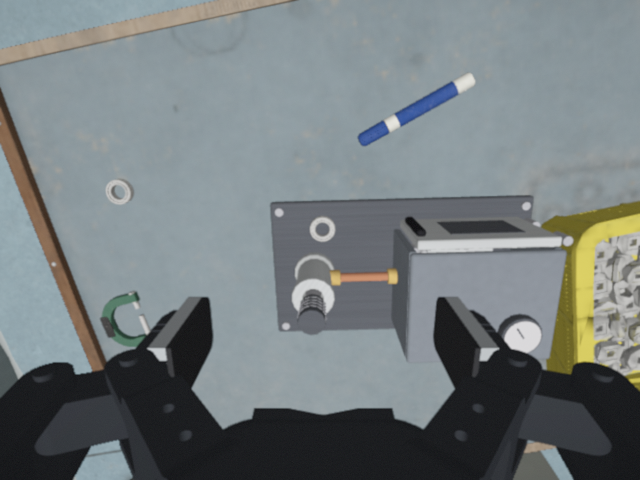

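Run:
```python
import cv2,pickle
from h import *
w,T,b,a=pickle.load(open("6.pkl","rb"))
cv2.imwrite("pics/crop6.png",cv2.resize(w["frame"][190:370,260:600],None,fx=2.3,fy=2.3,interpolation=cv2.INTER_CUBIC))
```

```text
(no output)
```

View pics/crop6.png

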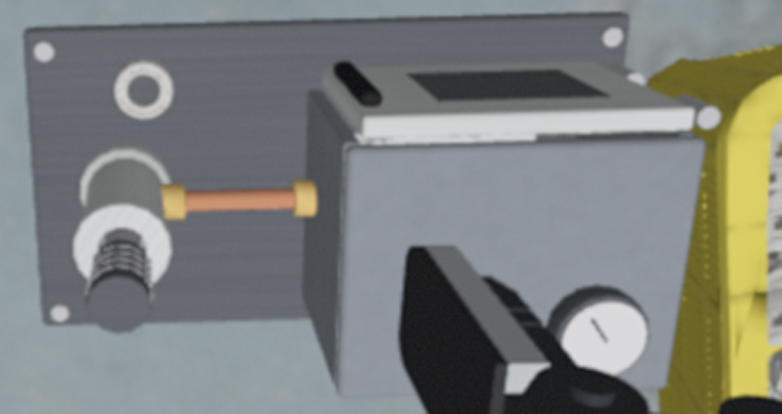

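Run:
```python
import pickle
from h import *
np.set_printoptions(precision=4,suppress=True)
w,T,b,a=pickle.load(open("6.pkl","rb"))
print(onz(w,(312.2,321.7),.14,T), onz(w,(260+123/2.3,190+248/2.3),.09,T))
o=ctrl.get_obs();print(o["t"],o["tool_pos"],o["q"])
w=ctrl.get_image("wrist")
for n in("rod_knob","cylinder_top","rod"):
    for d in ctrl.trace(w,n)[:2]:
        m=d["mask"];ys,xs=np.nonzero(m);print(n,d["p"],xs.min(),xs.max(),ys.min(),ys.max(),xs.mean(),ys.mean())
```

```text
[ 0.544  -0.1609  0.14  ] [ 0.5445 -0.161   0.09  ]
14.15 [ 0.4515 -0.1315  0.2988] [-0.4419 -0.36    1.8704 -0.      1.6311 -1.7998]
rod_knob 0.9 298 325 290 334 311.7865497076023 313.0165692007797
rod_knob 0.68 400 561 217 251 476.2659202239328 233.46909260555168
cylinder_top 0.65 269 573 195 362 421.04307936681823 266.4230706030564
rod 0.75 297 326 289 335 311.8402527075812 312.97292418772565
```

Request:
carry_out --pt "0.93 -0.3 -0.6 0 0 0 1" --pt "0.93 -0.3 -0.6 0 0 0 1" --pt "0.93 -0.3 -0.6 0 0 0 1" --pt "0.93 -0.3 -0.6 0 0 0 1" --pt "0 0 -0.8 0 0 0 1" --pt "0 0 -0.8 0 0 0 1" --pt "0 0 0 0 0 0 1" --pt "0 0 0 0 0 0 1"

```text
t: 15.15
tool_pos: [0.5444, -0.1614, 0.1988]
tool_rot: [-0.334, -3.123, -0.0]
contact_force: [-0.1, -0.2, -0.3]
opening: 0.0855
```

```bash
python3 look.py 7 cylinder_top rod_knob
```

```text
15.15 [ 0.5444 -0.1614  0.1988] [[-0.9774400780819205, 0.21121186328061017, -0.0006652584025016186], [0.21121172235438615, 0.9774402958988998, 0.000276212173788345], [0.0007085896576770356, 0.00012947047571176262, -0.999999740569013]] [-0.0713 -0.228  -0.3226]
cylinder_top
    w 0.98 [324.096 235.584] [ 0.5463 -0.1607  0.09  ]
    t 0.56 [382.592 208.608] [ 0.5453 -0.1659  0.09  ]
    s 0.95 [294.08 210.48] [ 0.5487 -0.1734  0.09  ]
rod_knob
    w 0.7 [321.472 247.488] [ 0.5437 -0.1619  0.124 ]
    s 0.43 [293.696 201.408] [ 0.5491 -0.1719  0.124 ]
```

View pics/w7.png

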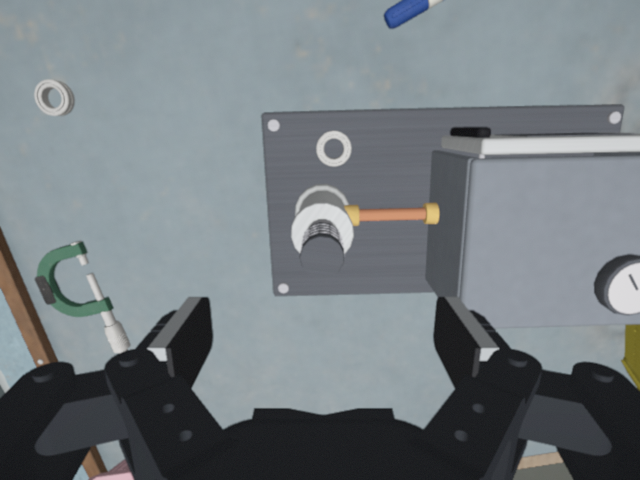

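The knob's top disc is at (321,254), centred between the fingers (mid-column 322), and there is clear space around it. Descending.

Request:
carry_out --pt "0 0 -0.7 0 0 0 0.6" --pt "0 0 -0.7 0 0 0 0.6" --pt "0 0 -0.7 0 0 0 0.6" --pt "0 0 -0.7 0 0 0 0.6" --pt "0 0 -0.5 0 0 0 0.6" --pt "0 0 -0.4 0 0 0 0.6" --pt "0 0 0 0 0 0 0.6" --pt "0 0 0 0 0 0 0.6"

```text
t: 16.4
tool_pos: [0.5448, -0.1616, 0.1067]
tool_rot: [0.333, 3.123, -0.0]
contact_force: [-0.1, -0.7, -0.0]
opening: 0.0513
```

```bash
python3 look.py 8 cylinder_top rod_knob
```

```text
16.4 [ 0.5448 -0.1616  0.1067] [[-0.9774556824425935, 0.21114009536039827, 0.0004989908676146872], [0.21114000165775318, 0.9774558020070259, -0.00023414261894302529], [-0.0005371784135900594, -0.00012350710077248215, -0.9999998480926626]] [-0.0722 -0.724  -0.0162]
cylinder_top
    s 0.83 [292.928 212.784] [ 0.5521 -0.1618  0.09  ]
rod_knob
    w 0.77 [323.392 323.088] [ 0.5442 -0.161   0.124 ]
    w 0.42 [320.704 258.   ] [ 0.5188 -0.1565  0.124 ]
    s 0.41 [292.48  202.416] [ 0.5527 -0.1669  0.124 ]
```

View pics/w8.png

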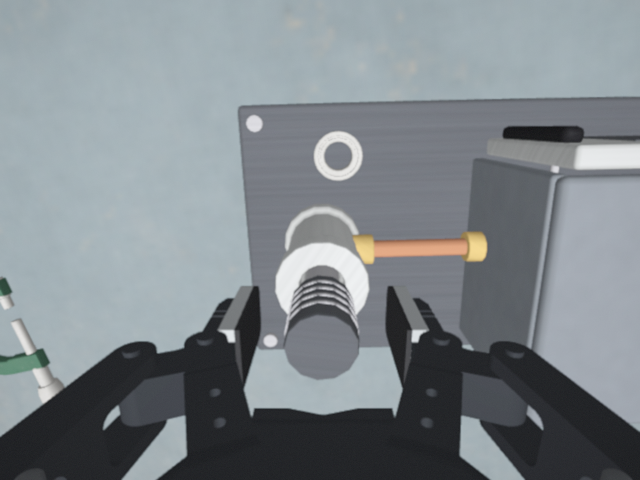

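The knob is centred between the pads (columns 285–360, pads at 258 and 387). Closing.

Request:
carry_out --pt "0 0 0 0 0 0 0.1" --pt "0 0 0 0 0 0 0.1" --pt "0 0 0 0 0 0 0.1" --pt "0 0 0 0 0 0 0.1" --pt "0 0 0 0 0 0 0.1" --pt "0 0 0 0 0 0 0.1" --grip_force 45

```text
t: 17.45
tool_pos: [0.5446, -0.1616, 0.1065]
tool_rot: [0.334, 3.124, -0.0]
contact_force: [0.2, -1.5, 1.0]
opening: 0.0249
```

Good grip, with little side load. First lift is 10 mm.

Request:
carry_out --pt "0 0 0.1 0 0 0 0.1" --pt "0 0 0.1 0 0 0 0.1" --pt "0 0 0.1 0 0 0 0.1" --pt "0 0 0.1 0 0 0 0.1" --pt "0 0 0 0 0 0 0.1"

```text
t: 17.95
tool_pos: [0.5446, -0.1614, 0.1167]
tool_rot: [0.334, 3.124, 0.0]
contact_force: [0.4, -0.4, -1.0]
opening: 0.0246
```

```bash
python3 look.py 9 rod_knob rod_ring cylinder_top|grep -v "  [st]"
```

```text
17.95 [ 0.5446 -0.1614  0.1167] [[-0.9774442461854862, 0.211193575890782, 0.0001382076366137925], [0.21119359156354786, 0.9774442463063437, 0.00011065763714396187], [-0.00011172007711569154, 0.00013735023788082342, -0.999999984326768]] [ 0.3644 -0.4072 -1.002 ]
rod_knob
    w 0.92 [323.2  327.12] [ 0.5513 -0.1625  0.124 ]
rod_ring
    w 0.57 [324.096 263.616] [ 0.5698 -0.1656  0.    ]
cylinder_top
```

View pics/w9.png

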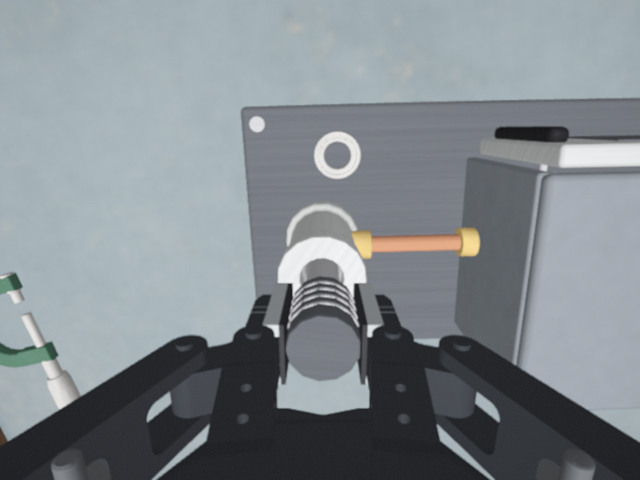

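The rod rises with the knob steady in the grip and negligible side load. Continuing the draw.

Request:
carry_out --pt "0 0 0.12 0 0 0 0.1" --pt "0 0 0.12 0 0 0 0.1" --pt "0 0 0.12 0 0 0 0.1" --pt "0 0 0.12 0 0 0 0.1" --pt "0 0 0.12 0 0 0 0.1" --pt "0 0 0.12 0 0 0 0.1" --pt "0 0 0.12 0 0 0 0.1" --pt "0 0 0.12 0 0 0 0.1" --pt "0 0 0.12 0 0 0 0.1" --pt "0 0 0.1 0 0 0 0.1" --pt "0 0 0 0 0 0 0.1" --pt "0 0 0 0 0 0 0.1"

```text
t: 19.75
tool_pos: [0.5445, -0.1615, 0.1458]
tool_rot: [-0.334, -3.124, 0.0]
contact_force: [-0.6, 0.5, -1.7]
opening: 0.0248
```

```bash
python3 look.py 10 rod_knob rod_ring cylinder_top door_push
python3 - <<'E'
import pickle,cv2
w,T,b,a=pickle.load(open("10.pkl","rb"))
c=cv2.resize(w["frame"][200:360,250:410],None,fx=4,fy=4,interpolation=cv2.INTER_CUBIC)[:580]
cv2.imwrite("pics/crop10.png",c)
E
```

```text
19.75 [ 0.5445 -0.1615  0.1458] [[-0.9774398714442929, 0.21121386084536134, -5.193997286314598e-05], [0.21121386103620812, 0.9774398727813245, 1.8455601492579295e-06], [5.115800835216595e-05, -9.166518135507554e-06, -0.9999999986494168]] [-0.6451  0.5327 -1.7178]
rod_knob
    w 0.78 [321.408 325.92 ] [ 0.5667 -0.1667  0.124 ]
rod_ring
    w 0.87 [323.328 259.92 ] [ 0.577  -0.1679  0.    ]
    w 0.42 [ 52.672 331.008] [ 0.5918 -0.4133  0.    ]
    s 0.47 [298.624 214.08 ] [ 0.5363 -0.2774  0.    ]
cylinder_top
    w 0.65 [321.92  257.904] [ 0.5439 -0.1616  0.09  ]
    t 0.41 [277.824 210.912] [0.5344 0.0931 0.09  ]
    s 0.93 [294.08  211.824] [ 0.5487 -0.1666  0.09  ]
door_push
    t 0.82 [318.72  217.584] [ 0.5221 -0.0082  0.078 ]
    t 0.62 [472.576 204.288] [ 0.5632 -0.3914  0.078 ]
    s 0.7 [307.52  248.208] [ 0.5112 -0.0113  0.078 ]
```

View pics/w10.png

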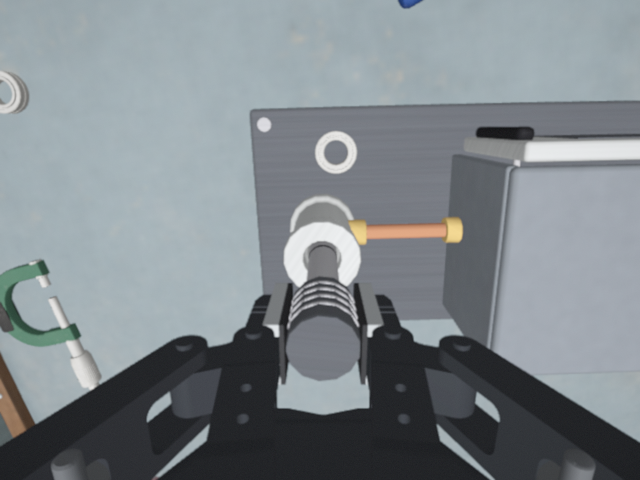

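View pics/crop10.png

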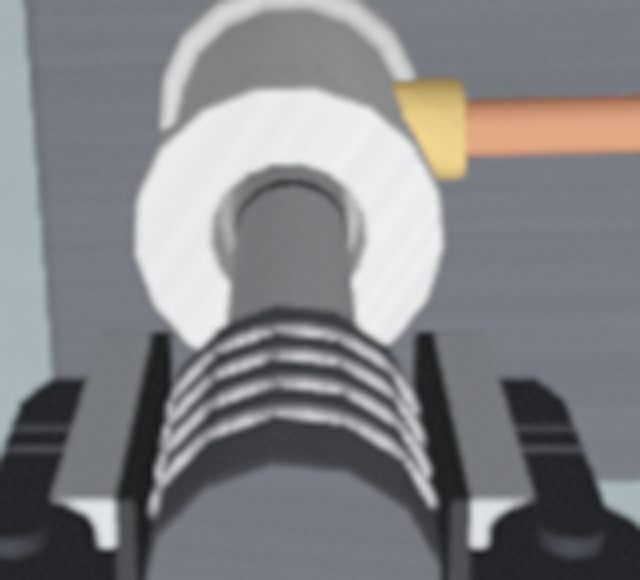

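Rise so far is 39.3 mm, and the dark ring shows just at the bore mouth (crop 290,185). Adding the last 0.7 mm.

Request:
carry_out --pt "0 0 0.03 0 0 0 0.1" --pt "0 0 0 0 0 0 0.1" --pt "0 0 0 0 0 0 0.1"

```text
t: 20.8
tool_pos: [0.5445, -0.1615, 0.1466]
tool_rot: [0.334, 3.124, -0.0]
contact_force: [-0.7, 0.7, -2.3]
opening: 0.0247
```

```bash
python3 look.py 11 rod_ring cylinder_top
python3 - <<'E'
import pickle,cv2,numpy as np
from h import *
w,T,b,a=pickle.load(open("11.pkl","rb"))
c=cv2.resize(w["frame"][225:305,270:370],None,fx=7,fy=7,interpolation=cv2.INTER_CUBIC)
cv2.imwrite("pics/crop11.png",c)
# predict pixels of shaft near-camera line at cylinder top, and bore mouth near/far edges
K=np.array([[w["fx"],0,w["cx"]],[0,w["fy"],w["cy"]],[0,0,1.]])
M=np.linalg.inv(T@np.array(w["hand_eye"]))
def pr(X): 
    r,_=cv2.Rodrigues(M[:3,:3]);return cv2.projectPoints(np.array([X],float),r,M[:3,3],K,np.array([w["k1"],0,0,0,0.]))[0].ravel()
cam=np.linalg.inv(M)[:3,3];ax=np.array([.5446,-.1614])
u=(cam[:2]-ax);u/=np.linalg.norm(u)
for s,r,z in (("shaft near z.09",.008,.09),("shaft .088",.008,.088),("shaft .092",.008,.092),("bore near",.0086,.09),("cyl near",.022,.09),):
    p=pr([*(ax+u*r),z]);print(s,p,(p-[270,225])*7)
E
```

```text
20.8 [ 0.5445 -0.1615  0.1466] [[-0.977448472033888, 0.2111740164776386, 0.00013886439346334387], [0.21117400992303995, 0.977448481444929, -6.044853937968801e-05], [-0.000148497951368532, -2.9760781650171248e-05, -0.999999988531327]] [-0.7387  0.7441 -2.2556]
rod_ring
    w 0.84 [324.416 258.096] [ 0.5761 -0.1667  0.    ]
    s 0.62 [296.576 211.104] [ 0.5429 -0.2939  0.    ]
cylinder_top
    w 0.81 [319.872 259.68 ] [ 0.5451 -0.163   0.09  ]
    t 0.72 [320.896 222.096] [ 0.5083 -0.0139  0.09  ]
shaft near z.09 [322.57296126 244.72285678] [368.01072881 138.05999746]
shaft .088 [322.57525568 243.64811512] [368.02678978 130.53680586]
shaft .092 [322.57062443 245.8174924 ] [367.99437099 145.72244683]
bore near [322.57515894 243.69342932] [368.0261126  130.85400527]
cyl near [322.62518488 220.2677752 ] [368.37629413 -33.12557359]
```

View pics/crop11.png

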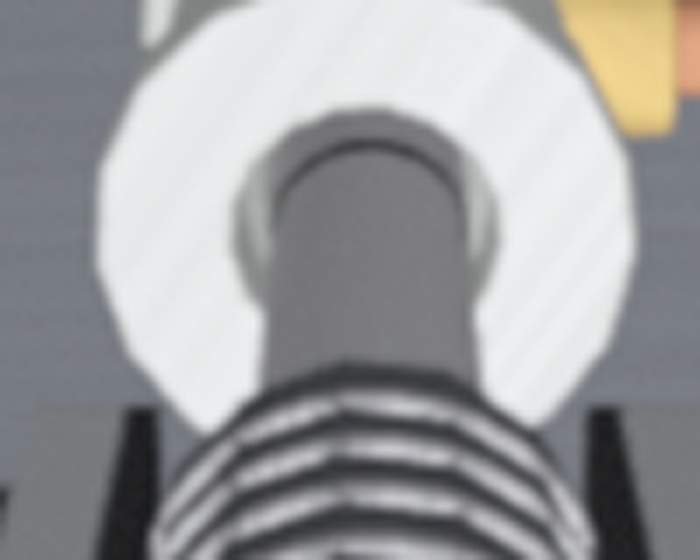

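View pics/t11.png

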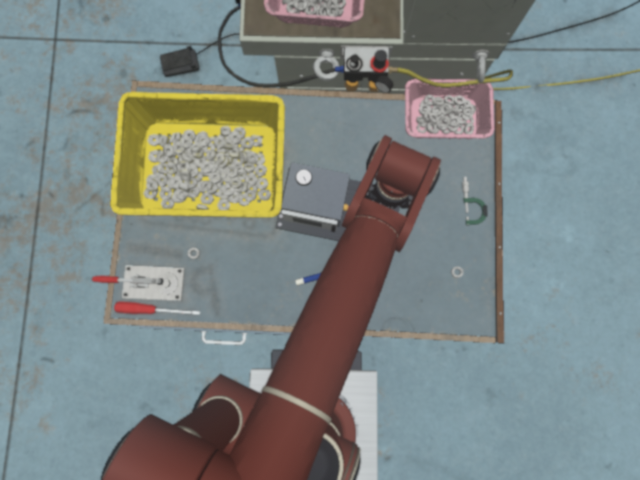

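The ring sits at the bore mouth (about row 145 against a predicted 138, so within 1–2 mm). The shaft is centred in the bore, the force is just the rod's weight, and the top view shows the door shut at (310,218). Handing in.

```bash
python3 -c "
from h import *
o=ctrl.get_obs();print(o['t'],o['tool_pos'],o['opening'],o['contact_force']);print(ctrl.finish_job())"
```

```text
21.25 [ 0.54449879 -0.16147384  0.14654457] 0.024587968001610113 [-1.25386551  0.09230844 -2.52567232]
the job is handed in; nothing more can be done
None
```

I shut the chamber door, drew the piston rod up about 40 mm, and handed the job in at about 21 s, still holding the rod. The hand-in gives no verdict.

- **Door:** I pushed it round with closed fingers until it met a hard stop at about 20 N sideways. The measured force never showed the snap itself. After I backed off, the wrist picture showed an even gap to the chamber along the door. The last top view still shows it shut.
- **Rod:** I gripped the knob at 45 N and raised it straight up, from a tool height of 106.5 mm to 146.5 mm. Side force was around 1 N, and the vertical force of 2.5 N matches the rod's weight. The tool stayed vertical and the shaft was centred in the bore.
- **Ring:** It showed at the bore mouth. The arm's own measurement gives 40.0 mm of lift, while the picture suggests the ring may be 1 to 2 mm high, which is about as accurate as the calibration.
- **Other things on the bench:** I did not touch any of them on purpose, and those in view in the last pictures were where they had been.
- **Disagreement:** The side and top cameras' network marks differed from the wrist camera's by up to about 1.5 cm, with a few outright wrong, so I relied on the wrist camera.

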